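Click the filter cartridge into the photometer

TASK

Pick up the dark filter cartridge from the white mat by its grip bar, lay it nose first on the photometer's sloping loading deck, and slide it up between the guides and under the bridge, so that its edge pushes the spring catch aside until the catch clicks back behind it. Leave the cartridge fully home, flat on the deck and held by the catch, let go of it, and leave the bottle, beaker and carton alone.

Things in the scene. Friction and masses are not known exactly. Their poses are not given: they have to be found in the camera images.
- cartridge_grip (a point): Centre of the grip bar of the loose dark plastic filter cartridge (280 g), 48 above its underside. Axes: x to its nose, y left, z up. The bar is 14 thick (x), 44 long (y), 40 tall, standing on the flat body's top, 28 to 68 above the underside. It is 86 behind the nose face, 54 ahead of the tail, 5 right of the nose part's middle. The cartridge starts flat on the mat.
- cartridge_nose (a point): Middle of the cartridge's nose face, half-way up its flat body (140 long, 64 wide, 28 thick). Front corners are cut off by 6. A round amber window lies on top near the nose. Axes as the grip's.
- cartridge_step (a point): Step in the cartridge's left flank, half-way up: the front 56 of the body is 64 wide, behind this step the left flank is set in by 14 (50 wide). The step's rearward face, 56 behind the nose, is what the catch holds. Axes as the grip's.
- mat: White plastic mat fixed to the bench, 220 (x) x 150 (y) x 4 thick; origin at the centre of its underside. The cartridge starts on it.
- photometer: White bench instrument, fixed. Origin on the bench; x to its back (the way its front slopes up), y to its left, z up. From x = -143 to +63 its 220 wide front slopes up to the back at 30 degrees, 32 high at its lower edge; from x = +63 to +263 it is a 240 wide housing, its top 218 high. It stands side-on to the robot, sloping up towards the left of the bench.
- deck: Sloping loading deck of the photometer. Origin on its surface, 115 above the bench, where the middle of the home cartridge's underside lies. x points up the slope (30 degrees above level), y left of that across the deck, z square out of the deck. The home cartridge has these axes, its grip centre at about (-16, -5, 48). The deck's lower edge is at x = -165.
- guide_mouth (a point): Middle of the mouth between the guides, on the deck's surface at deck x = -55. Guides are 16 high; their inner faces are 90 apart here, narrowing to 70 at x = -30 and on upwards (cartridge 64). The cartridge can be laid down with its nose just short of this point and slid up; its tail then overhangs the lower edge, clear of the bench.
- end_stop (a point): Middle of the end stop at deck x = 71.5, on the deck's surface. The home cartridge's nose is against it or up to 4 short of it. From x = 40 to 95 a bridge crosses over the channel, its underside 32 and its top 43 above the deck.
- catch (a joint): Spring catch in the left guide, a steel sliding nose with a tab. Value in m: 0 = fully sprung out into the channel, up to 0.014 = pushed aside to the left. Spring 250 N/m, 1.5 N at 0. Sliding the cartridge past it takes about 5 to 15 N along the deck.
- catch_nose (a point): Tip of the catch's nose; at rest at deck (11.5, 24.5, 13). Its holding face looks up the slope at x = 11.5; a ramp falls back down the slope to the guide's line at x = -14. It stands 2 to 24 above the deck. At home the cartridge's step is at about x = 14, just past the holding face.
- bottle: White reagent bottle with a blue cap, 64 across, 130 tall, on the bench; origin at the centre of its foot. Leave alone.
- beaker: Glass beaker, 72 across, 95 tall, on the bench; origin at the centre of its foot. Leave alone.
- carton: Cardboard carton, 75 x 100 x 45 tall, on the bench; origin at the centre of its underside. Leave alone.
There are look-alikes about, which are no part of the job. What is shaped like the part that bears cartridge_grip but green or yellow is not meant.

How it is judged:
On the way:
1. the cartridge lies in the guides and its edge has pushed the catch at least 4 mm aside (value of joint catch above 0.004 m and x of cartridge_grip in the frame of deck between -0.115 and -0.016 m and y of cartridge_grip in the frame of deck between -0.013 and 0.003 m and z of cartridge_grip in the frame of deck between 0.042 and 0.056 m), for 0.1 s.
At the end, for the whole second after the job is handed in: The cartridge lies flat in the deck's channel (within 3.5 degrees of the deck's axes, height within 3 mm), home to within 4.5 mm along the slope and 5 mm across it, with the catch sprung back (less than 2 mm from fully out) behind its step, and it is let go (value of joint catch below 0.002 m and x of cartridge_grip in the frame of deck between -0.0205 and -0.012 m and y of cartridge_grip in the frame of deck between -0.01 and 0 m and z of cartridge_grip in the frame of deck between 0.045 and 0.051 m and angle between the z axis of cartridge_grip and the z axis of deck, either way round below 0.06 rad and angle between the x axis of cartridge_grip and the x axis of deck, either way round below 0.06 rad); the robot touches nothing.
It fails at once if the bottle is shifted more than 30 mm or tipped (distance of bottle from where it was at the start of the episode above 0.03 m or angle between bottle's own z axis and vertical above 0.4 rad).
It fails at once if the beaker is shifted more than 30 mm or tipped (distance of beaker from where it was at the start of the episode above 0.03 m or angle between beaker's own z axis and vertical above 0.4 rad).
It fails at once if the carton is shifted more than 30 mm or tipped (distance of carton from where it was at the start of the episode above 0.03 m or angle between carton's own z axis and vertical above 0.4 rad).
It also fails if it takes over 51 s, if anything falls off the work surface, if the arm or the gripper's body presses on something with over 40 N, if the wrist force passes 120 N, or if a joint passes its speed limit or range.

ROBOT

A 7-joint arm with a two-finger parallel gripper is mounted at the origin on the work surface. World frame = base frame: x ahead of the robot, y to its left, z up, the work surface at z = 0. Lengths are in m, angles in rad, forces in N, time in s.
With the tool pointing down it reaches from about 0.35 to 0.9 m from the base axis. Payload 7.2 kg.
Tool frame: the origin (TCP) lies at the very end of the fingers, on their centre line; the grasp point (between the pads) lies 19 mm behind it; z points along the fingers, x is the direction in which the jaws open and shut, and the axes are right-handed (so a half turn about z gives the same grasp; the last joint's range is limited). The gripper opens to 88 mm and grips with 3 to 60 N. Pads are 20 mm wide; open, the fingers measure 115 mm over their backs; the gripper's body (75 mm by 178 mm) begins 61 mm behind the grasp point.
Start: joints at [1.18, 0.411, -0.013, 1.596, 0.006, 1.134, -0.082], TCP at [0.198, -0.593, 0.223] pointing down, gripper open.
Joint ranges: [-2.95, 2.95], [-0.29, 1.99], [-1.47, 1.44], [0.14, 2.54], [-1.03, 4.17], [0.13, 1.85], [-2.86, 2.86]. Speed limits (rad/s): [2.39, 2.39, 3.01, 3.01, 3.14, 3.14, 3.14].

INTERFACE

Orientations are given as [roll, pitch, yaw] about the fixed x, y, z axes, in that order (R = Rz(yaw) Ry(pitch) Rx(roll)).
In Python, from cell import observe, capture, job_done, look_for gives the robot as it stands. The module is installed in compiled form; this text tells all that it offers.
- The arm moves only by the tool apply_moves, never from a script. Its argument "commands" is a list that holds one entry, the list of rows, each a list of 7 numbers: the turn, a rotation vector about the tool's x, y, z each as a share of pi/2 rad, from -1 to 1, then the shift along the tool's x, y, z each as a share of 0.15 m, from -1 to 1, then the opening, from -1 (shut) to 1 (fully open). In form: [[[ax, ay, az, tx, ty, tz, fingers], ...]]. A call has 1 to 20 rows; each row is the pose to reach, as a shift and turn from the pose commanded when the call began, along the tool's axes at that moment; what a row does not reach only later rows make up. A row lasts 1/10 s, in which the tool goes at most 50 mm and 8.59 degrees, less where a joint would pass 70% of its speed; a pose out of reach is approached as far as the arm can. A call with a number of a shift or a turn outside -1 to 1 is refused whole. A call with a gripper value outside its range is refused whole. The fingers move at their own pace and stop on an object; "newtons" is the grip in N (left out, the last holds). Time passes only in rows, so rows that repeat a pose let the fingers close. It gives the time, the measured TCP pose, the force and the opening at its end, in the units of the state.
- observe(): the state, without advancing time (a new reading comes with each control period).
- capture(name): name is "scene" or "top" or "wrist"; returns a dict with "frame" (384x512x3 uint8, red, green, blue), "vertical_fov" (degrees; the focal length in pixels is half the picture's height over the tangent of half this angle, whatever the lens; pixels are square), "cx", "cy" (the principal point, pixels), "rvec" (rotation vector, rad) and "tvec" (3), from world to camera coordinates, as OpenCV has them; the wrist camera has in their place "T_tool_cam" (4x4, takes a point from camera to tool coordinates, whose origin is the TCP and whose axes are the tool frame's). Camera axes: x right, y down, z forward; pixel columns grow to the right and rows downward; lengths in m; the calibration is good to about 2 mm. A picture is of the moment at which its call begins: read the wrist's pose just before it. There is no depth.
- job_done(): hands the job in, once; it reports no verdict.
Trained networks look in a picture, given as the dict that the camera call returned (one of the last four; its "shot" number tells which), for a name from the list of things; names that differ only in an ending like _2 or _b are one class to them, and where a whole thing is asked for, a point or a joint stands for the part that bears it (a point fixed in the world has none). Each returns a list of dicts, best first, with "confidence" (0 to 1); they miss things now and then, are a little off and sometimes report something else, mostly with a low value. They report only what shows in the picture. A call takes as long as a camera call. They do not tell look-alikes from the thing itself.
- look_for(picture, name): "box" ([left, top, right, bottom] in pixels, round what is visible of it).
The state is a dict: "clock": time; "joint_positions": joint angles; "joint_vel": joint speeds; "effort": joint torques, N m; "ee_pos": TCP position; "tool_rot": TCP orientation; "ft_force": force on the tool from outside, world axes, zero at the start; "moment": the same for the moment, N m; "gripper_width": finger opening in m.
Only numpy, scipy, OpenCV 4.12 (cv2) and the standard library are available. Lean on these libraries where they do the work, as an engineer would, in place of code of your own. Each camera call takes 0.05 s, during which the arm holds its last target.

## Working session

There is one attempt and no reset: what is moved stays moved. The work goes in short steps, Python scripts to look and compute and a tool call to move; the robot and the scene stay as the last step left them, time stands still between calls to the robot, and variables do not carry over. Pictures are saved under pics/ and viewed, and the job is handed in when it is done.

Besides the shell and the picture viewer there is one more tool, called after "Call:" by a JSON object that holds its "name" and its "arguments". apply_moves: Moves the arm, as the interface text tells. Shift numbers are shares of 0.15 m and turn numbers shares of pi/2 rad, none past 1 either way. Its arguments: {"type":"object","properties":{"commands":{"type":"array","items":{"type":"array","items":{"type":"array","items":{"type":"number"}}}},"newtons":{"type":"number"}},"required":["commands"]}

```bash
mkdir -p pics; ls; python3 - <<'E'
from cell import observe,capture,look_for
import cv2,pickle
s=observe();print({k:s[k] for k in ['clock','ee_pos','tool_rot','gripper_width','ft_force']})
for n in ['scene','top','wrist']:
    p=capture(n);cv2.imwrite(f'pics/{n}0.png',p['frame'][:,:,::-1]);pickle.dump(p,open(f'{n}0.pkl','wb'))
    print(n,p['vertical_fov'],p['cx'],p['cy'],p.get('tvec'),p.get('rvec'),p.get('T_tool_cam'))
    for o in ['cartridge_grip','photometer','mat','catch','bottle','beaker','carton']:
        print(o,[( [round(x) for x in d['box']],round(d['confidence'],2)) for d in look_for(p,o)[:4]])
E
```

```text
pics
{'clock': 0.0, 'ee_pos': array([ 0.19804898, -0.5922568 ,  0.22181187]), 'tool_rot': array([ 3.14146888e+00,  1.60528046e-03, -1.24798639e+00]), 'gripper_width': 0.08774386359441501, 'ft_force': array([0.82845687, 0.89253374, 0.33384146])}
scene 43.44019785520413 247.08599012388828 191.31172458201314 [-0.25259593 -0.23990441  1.81343014] [ 2.25293193  0.88265945 -0.34549415] None
cartridge_grip [([197, 221, 246, 257], 0.72), ([120, 190, 155, 227], 0.7)]
photometer [([274, 84, 389, 224], 0.97)]
mat [([175, 216, 259, 264], 0.65)]
catch [([305, 149, 319, 160], 0.5)]
bottle [([134, 252, 158, 291], 0.67)]
beaker [([275, 259, 303, 300], 0.72)]
carton [([220, 168, 258, 204], 0.74)]
top 42.41959253402514 252.6772757502307 194.3257553110636 [-0.17942013  0.49006664  1.25734922] [ 2.18925213 -2.132152    0.1868924 ] None
cartridge_grip [([318, 101, 369, 144], 0.91), ([273, 175, 311, 231], 0.88), ([307, 280, 342, 335], 0.81), ([95, 133, 197, 193], 0.69)]
photometer [([7, 114, 208, 236], 0.78)]
mat [([252, 163, 332, 256], 0.77)]
catch [([131, 169, 148, 184], 0.66)]
bottle [([371, 206, 404, 234], 0.94), ([275, 172, 313, 230], 0.61)]
beaker [([282, 89, 310, 121], 0.58)]
carton [([198, 222, 242, 255], 0.84), ([274, 174, 312, 230], 0.22)]
wrist 58.81385739102228 253.01895407291246 189.44614212714686 None None [[ 9.99998086e-01  1.74202333e-03 -8.90635301e-04  9.54082549e-05]
 [-1.44932892e-03  9.65365735e-01  2.60896333e-01 -7.03795407e-02]
 [ 1.31427630e-03 -2.60894543e-01  9.65366412e-01 -1.62846391e-01]
 [ 0.00000000e+00  0.00000000e+00  0.00000000e+00  1.00000000e+00]]
cartridge_grip [([0, 10, 109, 154], 0.63)]
photometer []
mat []
catch []
bottle []
beaker []
carton []
```

```bash
python3 - <<'E'
import cv2
for n in ['scene','top']:
    f=cv2.imread(f'pics/{n}0.png');cv2.imwrite(f'pics/{n}0b.png',cv2.resize(f,(800,600),interpolation=cv2.INTER_CUBIC))
E
```

```text
(no output)
```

View pics/scene0b.png

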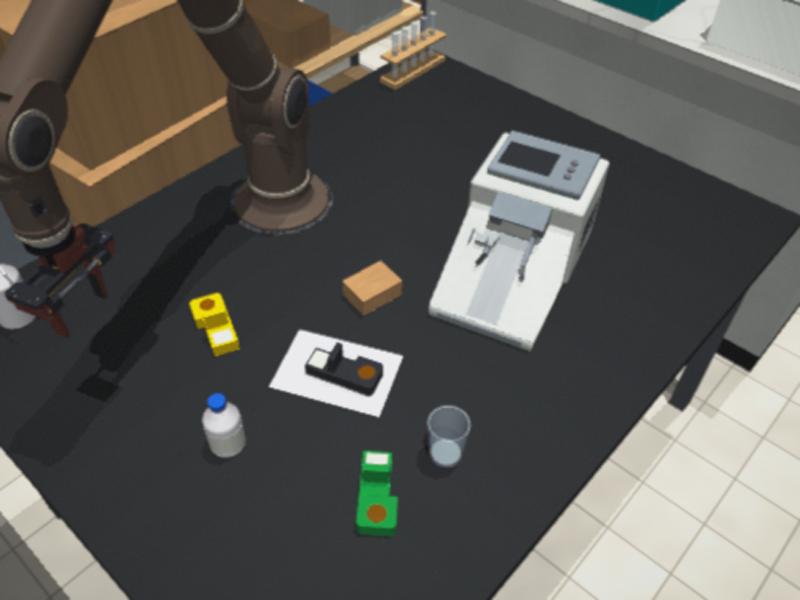

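View pics/top0b.png

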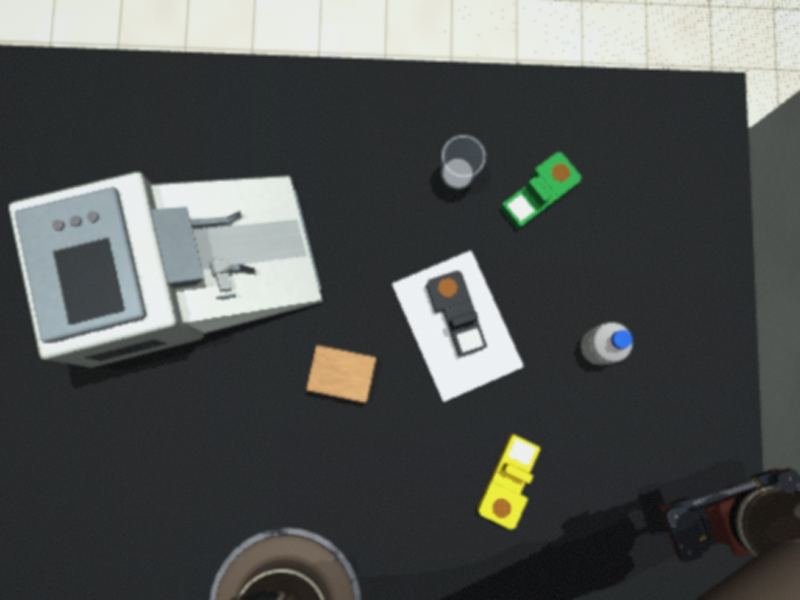

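```bash
python3 - <<'E'
import cv2
t=cv2.imread('pics/top0.png');s=cv2.imread('pics/scene0.png')
def crop(f,x,y,w,h,k,n): cv2.imwrite(n,cv2.resize(f[y:y+h,x:x+w],None,fx=k,fy=k,interpolation=cv2.INTER_CUBIC))
crop(t,242,152,100,110,5.4,'pics/tc.png')
crop(t,0,100,220,140,3.6,'pics/tp.png')
crop(s,165,200,110,75,7,'pics/sc.png')
crop(s,265,75,135,155,3.8,'pics/sp.png')
E
```

```text
(no output)
```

View pics/tc.png

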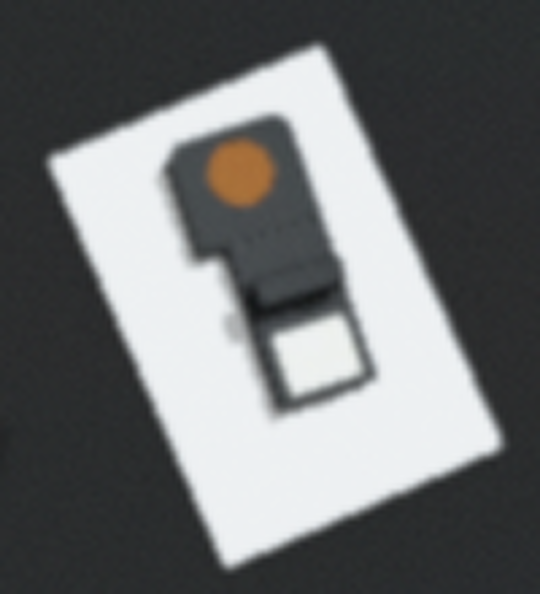

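View pics/tp.png

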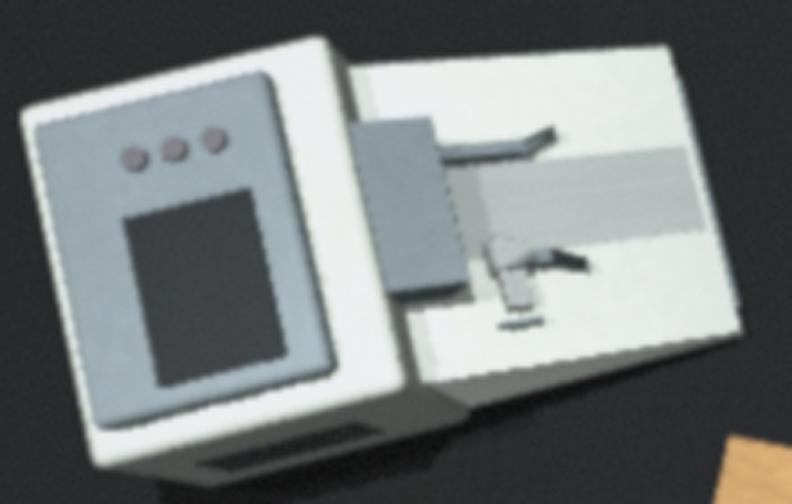

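View pics/sc.png

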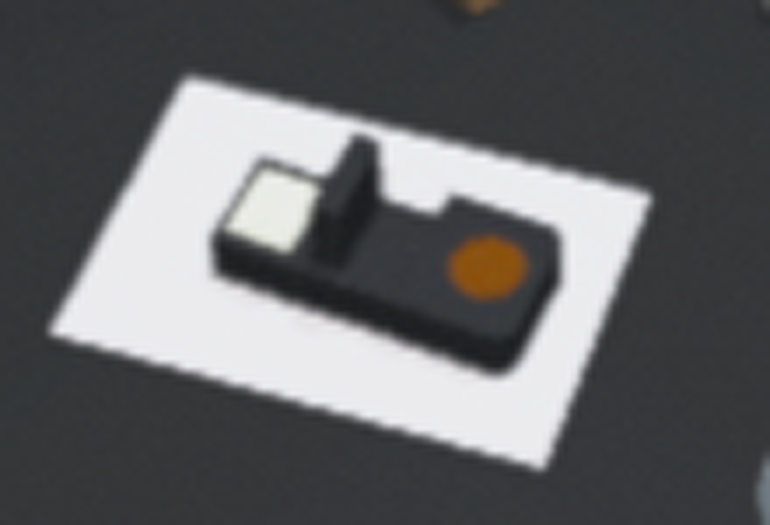

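View pics/sp.png

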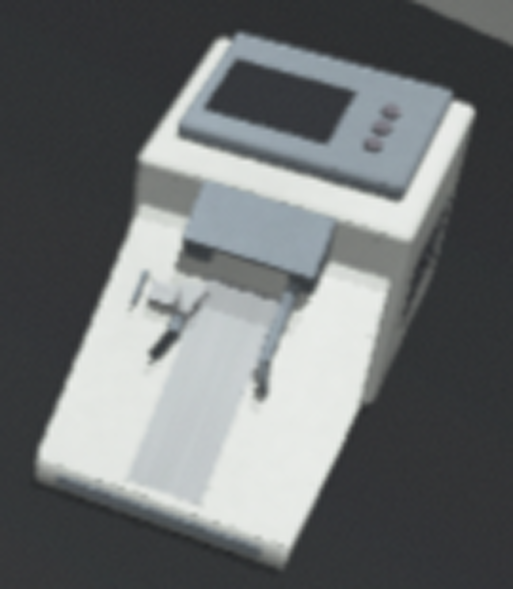

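```bash
cat > h.py <<'E'
import numpy as np,cv2,pickle
from scipy.optimize import minimize,least_squares
from scipy.spatial.transform import Rotation as Ro
def K(p):
    f=p['frame'].shape[0]/2/np.tan(np.radians(p['vertical_fov'])/2)
    return np.array([[f,0,p['cx']],[0,f,p['cy']],[0,0,1.]])
def ext(p,T=None):
    """world->cam R,t"""
    if p.get('rvec') is not None: return Ro.from_rotvec(np.ravel(p['rvec'])).as_matrix(),np.ravel(p['tvec'])
    M=np.linalg.inv(T@np.array(p['T_tool_cam']));return M[:3,:3],M[:3,3]
def proj(p,X,T=None):
    R,t=ext(p,T);c=np.atleast_2d(X)@R.T+t;u=c@K(p).T;return u[:,:2]/u[:,2:]
def ray(p,uv,z,T=None):
    R,t=ext(p,T);d=R.T@np.linalg.inv(K(p))@np.array([uv[0],uv[1],1.]);o=-R.T@t
    return o+d*(z-o[2])/d[2]
def toolT(s):
    T=np.eye(4);T[:3,:3]=Ro.from_euler('xyz',s['tool_rot']).as_matrix();T[:3,3]=s['ee_pos'];return T
def box(x0,x1,y0,y1,z0,z1): return np.array([[x,y,z] for x in(x0,x1) for y in(y0,y1) for z in(z0,z1)])/1000
def cart_parts(): # cartridge frame: origin nose-part centre line, nose face x=0, underside z=0
    f=[(-56,-32),(-56,32),(-6,32),(0,26),(0,-26),(-6,-32)]
    a=np.array([[x,y,z] for x,y in f for z in(0,28)])/1000
    return [a,box(-140,-56,-32,18,0,28),box(-93,-79,-27,17,28,68)]
def mask_of(p,parts,k,off,shape,T=None):
    m=np.zeros(shape,np.uint8)
    for a in parts:
        uv=(proj(p,a,T)-off+.5)*k-.5
        cv2.fillConvexPoly(m,cv2.convexHull(np.round(uv*16).astype(np.int32)),1,shift=4)
    return m
def pose2(x,y,yaw,z):
    T=np.eye(4);T[:3,:3]=Ro.from_euler('z',yaw).as_matrix();T[:3,3]=[x,y,z];return T
def ap(T,X): return X@T[:3,:3].T+T[:3,3]
E
cat > fitc.py <<'E'
from h import *
P={n:pickle.load(open(n+'0.pkl','rb')) for n in('top','scene')}
R={'top':(242,152,100,110),'scene':(165,200,110,75)};k=4
D={}
for n,(x,y,w,h) in R.items():
    g=cv2.resize(P[n]['frame'][y:y+h,x:x+w],None,fx=k,fy=k,interpolation=cv2.INTER_CUBIC)
    matm=(g.min(2)>130).astype(np.uint8)
    cs,_=cv2.findContours(matm,cv2.RETR_EXTERNAL,cv2.CHAIN_APPROX_NONE);c=max(cs,key=cv2.contourArea)
    full=np.zeros_like(matm);cv2.fillConvexPoly(full,cv2.convexHull(c),1);full=cv2.erode(full,np.ones((9,9)))
    d=((g.min(2)<130)&(full>0)).astype(np.uint8)
    cs,_=cv2.findContours(d,cv2.RETR_EXTERNAL,cv2.CHAIN_APPROX_NONE);c=max(cs,key=cv2.contourArea)
    m=np.zeros_like(d);cv2.drawContours(m,[c],-1,1,-1);D[n]=(m,np.array([x,y]),g)
def cost(v,names=('top','scene')):
    T=pose2(v[0],v[1],v[2],.004);e=0
    for n in names:
        m,off,g=D[n];q=mask_of(P[n],[ap(T,a) for a in cart_parts()],k,off,m.shape);e+=(q^m).sum()/m.sum()
    return e
g=ray(P['top'],(242+240/5.4,152+115/5.4),.03)
b=None
for a in np.linspace(-.5,1.2,12):
    r=minimize(cost,[g[0],g[1],a],method='Nelder-Mead',options=dict(initial_simplex=[[g[0],g[1],a],[g[0]+.01,g[1],a],[g[0],g[1]+.01,a],[g[0],g[1],a+.1]]))
    if b is None or r.fun<b.fun:b=r
for nm in [('top',),('scene',),('top','scene')]:
    r=minimize(cost,b.x,args=(nm,),method='Nelder-Mead',options=dict(initial_simplex=[b.x,b.x+[.004,0,0],b.x+[0,.004,0],b.x+[0,0,.04]]))
    T=pose2(*r.x,.004);print(nm,r.x,r.fun,'grip',ap(T,np.array([[-.086,-.005,.048]])))
for n in D:
    m,off,gg=D[n];q=mask_of(P[n],[ap(T,a) for a in cart_parts()],k,off,m.shape)
    o=gg[:,:,::-1].copy();cs,_=cv2.findContours(q,cv2.RETR_EXTERNAL,cv2.CHAIN_APPROX_NONE);cv2.drawContours(o,cs,-1,(0,0,255),1);cv2.imwrite(f'pics/fit_{n}.png',o)
for nm,uv in [('bottle',(387.5,220)),('beaker',(295,112)),('carton',(220,238))]: print(nm,ray(P['top'],uv,.02))
E
python3 fitc.py; python3 -c "
import cv2,numpy as np
a=cv2.imread('pics/fit_top.png');b=cv2.imread('pics/fit_scene.png')
o=np.zeros((440,840,3),np.uint8);o[:440,:400]=a;o[:300,400:]=b;cv2.imwrite('pics/fitc.png',cv2.resize(o,(800,419)))"
```

```text
('top',) [ 0.5474982  -0.24547118  0.33679131] 0.051860757418438166 grip [[ 0.46798199 -0.27860987  0.052     ]]
('scene',) [ 0.5484775  -0.24604311  0.33348419] 0.24528162238176301 grip [[ 0.46885213 -0.27891865  0.052     ]]
('top', 'scene') [ 0.5484775  -0.24604311  0.33348419] 0.300585190882774 grip [[ 0.46885213 -0.27891865  0.052     ]]
bottle [ 0.43858595 -0.52690397  0.02      ]
beaker [ 0.72723629 -0.2768433   0.02      ]
carton [ 0.37938434 -0.08422105  0.02      ]
```

View pics/fitc.png

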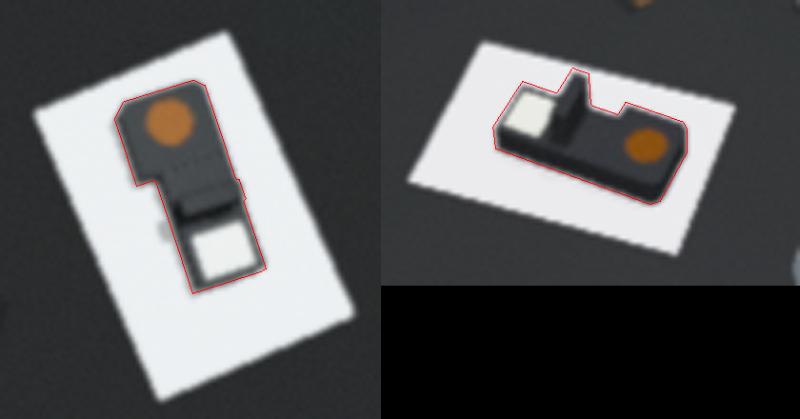

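```bash
cat >> h.py <<'E'
PX0=(115-32)/np.tan(np.pi/6)-143
def deckT(Tp):
    D=np.eye(4);D[:3,:3]=Ro.from_euler('y',-np.pi/6).as_matrix();D[:3,3]=[PX0/1000,0,.115];return Tp@D
def wire():
    """list of polylines (frame,'pts')"""
    A=np.array
    L=[]
    for z in(218,): L.append(('p',A([[63,-120,z],[63,120,z],[263,120,z],[263,-120,z],[63,-120,z]])/1e3))
    L.append(('d',A([[-165,-110,0],[-165,110,0],[72,110,0],[72,-110,0],[-165,-110,0]])/1e3))
    L.append(('p',A([[-143,-110,32],[-143,-110,0],[-143,110,0],[-143,110,32]])/1e3))
    for s in(-1,1): 
        for z in (0,16): L.append(('d',A([[-55,45*s,z],[-30,35*s,z],[40,35*s,z]])/1e3))
    L.append(('d',A([[40,-35,0],[71.5,-35,0],[71.5,35,0],[40,35,0]])/1e3))
    for z in(32,43): L.append(('d',A([[40,-50,z],[40,50,z],[95,50,z],[95,-50,z],[40,-50,z]])/1e3))
    L.append(('d',A([[-14,35,24],[11.5,24.5,24],[11.5,35,24],[11.5,24.5,2]])/1e3))
    return L
def overlay(p,Tp,fn,off,wh,k,T=None,cart=None):
    x,y=off;w,h=wh
    g=cv2.resize(p['frame'][y:y+h,x:x+w,::-1],None,fx=k,fy=k,interpolation=cv2.INTER_CUBIC)
    for f,a in (wire() if Tp is not None else []):
        a=ap(Tp if f=='p' else deckT(Tp),a);uv=(proj(p,a,T)-off+.5)*k-.5
        cv2.polylines(g,[np.round(uv*8).astype(np.int32)],False,(0,0,255),1,cv2.LINE_AA,3)
    cv2.imwrite(fn,g)
E
cat > fitp.py <<'E'
from h import *
P={n:pickle.load(open(n+'0.pkl','rb')) for n in('top','scene')}
def o(l,k,off): return (np.array(l)+.5)/k-.5+off
M=np.array([[-143,-110,32],[-143,110,32],[63,-120,218],[63,120,218],[263,-120,218],[263,120,218]])/1e3
U={'top':o([(668,46),(741,333),(325,38),(405,385),(22,108),(97,465)],3.6,(0,100)),
'scene':o([(285,562),(38,472),(410,238),(140,158),(472,108),(222,40)],3.8,(265,75))}
def res(v,names=('top','scene')):
    T=pose2(*v,0);return np.concatenate([(proj(P[n],ap(T,M))-U[n]).ravel() for n in names])
for nm in [('top',),('scene',),('top','scene')]:
    r=least_squares(res,[.55,.25,1.7],args=(nm,),loss='soft_l1');print(nm,r.x,np.round(r.fun.reshape(-1,2),1).tolist())
T=pose2(*r.x,0);np.save('Tp.npy',T)
overlay(P['top'],T,'pics/op_t.png',(0,100),(220,140),3.6);overlay(P['scene'],T,'pics/op_s.png',(265,75),(135,155),3.8)
D=deckT(T);print(D)
E
python3 fitp.py
```

```text
('top',) [0.56362665 0.12106523 1.8655143 ] [[1.3, 0.7], [2.0, -0.8], [-0.4, -3.5], [1.7, 0.8], [-3.6, -1.0], [-2.3, 2.5]]
('scene',) [0.57857204 0.10798456 1.85259017] [[0.1, 1.1], [-1.2, 0.5], [2.0, 0.4], [-1.3, -1.0], [3.3, -1.4], [-0.5, -2.7]]
('top', 'scene') [0.56678446 0.11906003 1.86483563] [[2.2, -0.4], [2.8, -1.9], [0.6, -4.9], [2.6, -0.6], [-2.5, -2.4], [-1.3, 1.0], [-0.3, -3.1], [-1.4, -2.8], [0.5, -3.4], [-2.5, -4.0], [1.1, -4.9], [-2.4, -5.5]]
[[-0.25099193 -0.95708101  0.14491026  0.56656414]
 [ 0.82885647 -0.28982052 -0.47854051  0.11978762]
 [ 0.5         0.          0.8660254   0.115     ]
 [ 0.          0.          0.          1.        ]]
```

View pics/op_t.png

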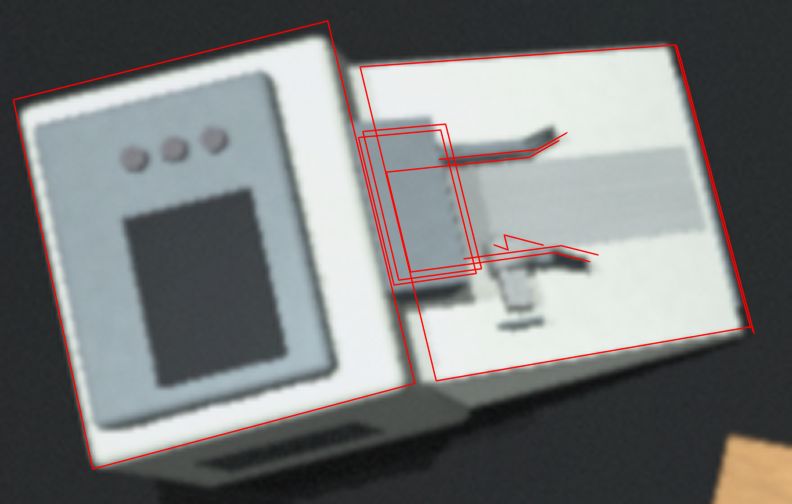

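View pics/op_s.png

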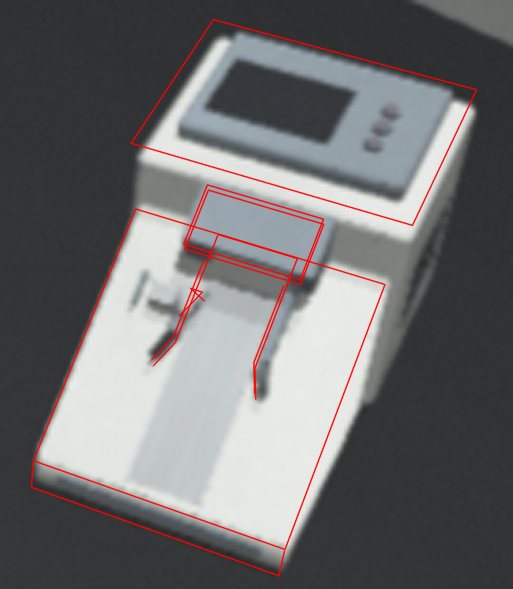

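```bash
cat >> h.py <<'E'
def plan(C,targets,fn=None):
    """C: commanded 4x4; targets list of 4x4, each its own call; prints rounded rows; returns final commanded"""
    for T in targets:
        r=Ro.from_matrix(C[:3,:3].T@T[:3,:3]).as_rotvec()/(np.pi/2); t=C[:3,:3].T@(T[:3,3]-C[:3,3])/.15
        r=np.round(r,3);t=np.round(t,3);N=C.copy()
        N[:3,:3]=C[:3,:3]@Ro.from_rotvec(r*np.pi/2).as_matrix();N[:3,3]=C[:3,3]+C[:3,:3]@(t*.15)
        n=max(np.linalg.norm(t)*.15/.05,np.degrees(np.linalg.norm(r)*np.pi/2)/8.59)
        print([*r.tolist(),*t.tolist()],'rows>=%.1f'%n,'BAD' if max(abs(r).max(),abs(t).max())>1 else '');C=N
    if fn:np.save(fn,C)
    return C
def downT(pos,head):
    T=np.eye(4);T[:3,:3]=Ro.from_euler('xyz',[np.pi,0,head]).as_matrix();T[:3,3]=pos;return T
def deckTool(D,p):
    """tool frame with x along deck x, z into deck, TCP at deck point p (mm)"""
    T=D.copy();T[:3,:3]=D[:3,:3]@np.diag([1,-1,-1]);T[:3,3]=ap(D,np.array([p])/1e3)[0];return T
E
python3 - <<'E'
from h import *;from cell import observe
s=observe();C=downT([.198,-.593,.223],s['tool_rot'][2])
r=np.radians;D=deckT(np.load('Tp.npy'))
plan(C,[downT([.25,-.47,.30],r(-36)),downT([.33,-.34,.32],0),downT([.42,-.2,.32],r(35)),downT([.50,-.07,.30],r(70)),deckTool(D,(-30,0,100))],'C.npy')
E
```

```text
[-0.0, 0.0, -0.394, -0.668, -0.589, -0.513] rows>=4.1 
[-0.0, 0.0, -0.4, -0.079, -1.014, -0.134] rows>=4.2 BAD
[-0.0, 0.0, -0.389, 0.6, -0.934, 0.0] rows>=4.1 
[-0.0, 0.0, -0.389, 0.933, -0.404, 0.134] rows>=4.1 
[0.107, 0.322, -0.4, 0.936, 0.287, 0.756] rows>=5.5
```

Call:
{"name": "apply_moves", "arguments": {"commands": [[[0,0,-0.394,-0.668,-0.589,-0.513,1],[0,0,-0.394,-0.668,-0.589,-0.513,1],[0,0,-0.394,-0.668,-0.589,-0.513,1],[0,0,-0.394,-0.668,-0.589,-0.513,1]]]}}

```text
clock: 1.6
ee_pos: [0.2543, -0.4663, 0.3035]
tool_rot: [3.141, -0.005, -0.636]
ft_force: [0.2, -0.7, 0.2]
gripper_width: 0.0877
```

Call:
{"name": "apply_moves", "arguments": {"commands": [[[0,0,-0.4,-0.079,-1.0,-0.134,1],[0,0,-0.4,-0.079,-1.0,-0.134,1],[0,0,-0.4,-0.079,-1.0,-0.134,1],[0,0,-0.4,-0.079,-1.0,-0.134,1],[0,0,-0.4,-0.079,-1.0,-0.134,1]]]}}

```text
clock: 2.1
ee_pos: [0.3322, -0.3419, 0.3203]
tool_rot: [3.14, -0.001, -0.014]
ft_force: [0.0, -0.0, -0.2]
gripper_width: 0.0878
```

```bash
python3 - <<'E'
from h import *;from cell import observe
s=observe();print(s['clock'],s['ee_pos'],s['tool_rot'],s['joint_positions'])
C=toolT(s);r=np.radians;D=deckT(np.load('Tp.npy'))
plan(C,[downT([.42,-.2,.32],r(35)),downT([.50,-.07,.30],r(70)),deckTool(D,(-30,0,100))],'C.npy')
E
```

```text
2.1 [ 0.33219058 -0.34190592  0.32030015] [ 3.14044352e+00 -6.93760783e-04 -1.35142476e-02] [ 1.00342587  0.0992492  -0.33067824  1.7799498   0.03423048  1.26665212
  0.65053078]
[0.001, -0.0, -0.397, 0.573, -0.954, 0.001] rows>=4.2 
[-0.0, -0.0, -0.389, 0.933, -0.405, 0.134] rows>=4.1 
[0.107, 0.321, -0.4, 0.935, 0.288, 0.756] rows>=5.5
```

Call:
{"name": "apply_moves", "arguments": {"commands": [[[0,0,-0.397,0.573,-0.954,0,1],[0,0,-0.397,0.573,-0.954,0,1],[0,0,-0.397,0.573,-0.954,0,1],[0,0,-0.397,0.573,-0.954,0,1],[0,0,-0.397,0.573,-0.954,0,1]]]}}

```text
clock: 2.6
ee_pos: [0.421, -0.2001, 0.3196]
tool_rot: [-3.141, -0.001, 0.608]
ft_force: [0.9, -0.3, -0.3]
gripper_width: 0.0882
```

Call:
{"name": "apply_moves", "arguments": {"commands": [[[0,0,-0.389,0.933,-0.405,0.134,1],[0,0,-0.389,0.933,-0.405,0.134,1],[0,0,-0.389,0.933,-0.405,0.134,1],[0,0,-0.389,0.933,-0.405,0.134,1],[0,0,-0.389,0.933,-0.405,0.134,1]]]}}

```text
clock: 3.1
ee_pos: [0.5008, -0.073, 0.2988]
tool_rot: [-3.14, 0.0, 1.213]
ft_force: [0.3, -0.8, -0.3]
gripper_width: 0.0876
```

Call:
{"name": "apply_moves", "arguments": {"commands": [[[0.107,0.321,-0.4,0.935,0.288,0.756,1],[0.107,0.321,-0.4,0.935,0.288,0.756,1],[0.107,0.321,-0.4,0.935,0.288,0.756,1],[0.107,0.321,-0.4,0.935,0.288,0.756,1],[0.107,0.321,-0.4,0.935,0.288,0.756,1],[0.107,0.321,-0.4,0.935,0.288,0.756,1],[0.107,0.321,-0.4,0.935,0.288,0.756,1],[0.107,0.321,-0.4,0.935,0.288,0.756,1]]]}}

```text
clock: 3.9
ee_pos: [0.5901, 0.042, 0.1854]
tool_rot: [-3.137, -0.521, 1.848]
ft_force: [0.2, 0.7, 0.4]
gripper_width: 0.0879
```

```bash
python3 - <<'E'
from h import *;from cell import observe,capture
s=observe();p=capture('wrist');pickle.dump((p,toolT(s)),open('w1.pkl','wb'))
print(s['clock'],s['ee_pos'],s['tool_rot'],s['joint_positions']); C=np.load('C.npy');print(C[:3,3],Ro.from_matrix(C[:3,:3]).as_euler('xyz'))
cv2.imwrite('pics/w1.png',cv2.resize(p['frame'][:,:,::-1],(800,600),interpolation=cv2.INTER_CUBIC))
overlay(p,np.load('Tp.npy'),'pics/w1o.png',(0,0),(512,384),1.56,toolT(s))
E
```

```text
3.9 [0.59012233 0.04196019 0.18538642] [-3.13734309 -0.52106308  1.84788847] [ 0.6942      0.7053214  -0.88930269  1.56795939  0.01880406  1.19320673
  1.75136677]
[0.58862585 0.0469991  0.18666182] [ 3.14131844 -0.52279353  1.86451134]
```

View pics/w1o.png

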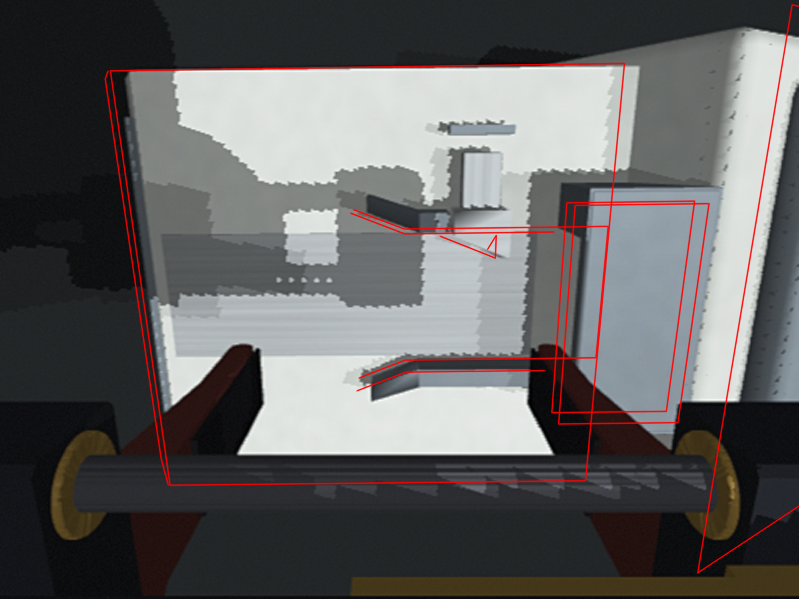

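```bash
python3 - <<'E'
from h import *
p,T=pickle.load(open('w1.pkl','rb'))
overlay(p,None,'pics/w1a.png',(215,75),(150,110),5.3,T)
overlay(p,None,'pics/w1b.png',(215,160),(150,110),5.3,T)
overlay(p,None,'pics/w1c.png',(65,30),(200,150),4,T)
overlay(p,None,'pics/w1d.png',(330,90),(150,190),3.15,T)
E
```

```text
(no output)
```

View pics/w1a.png

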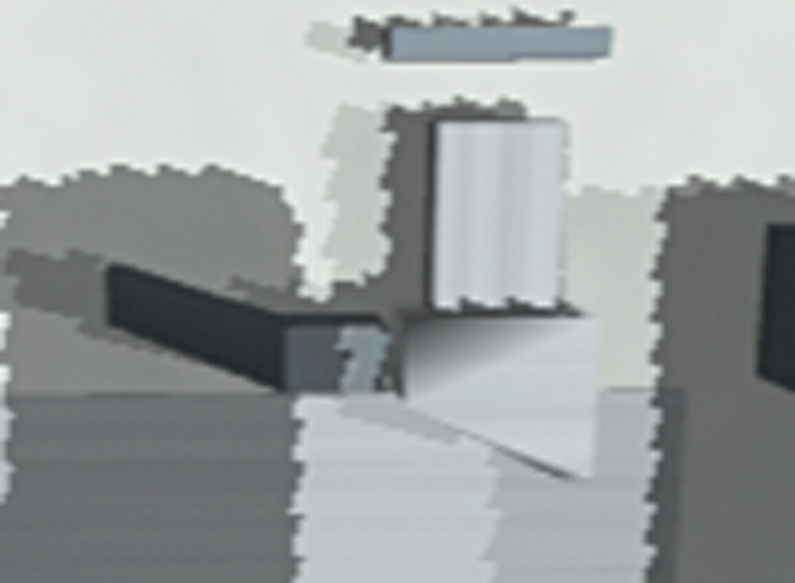

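View pics/w1b.png

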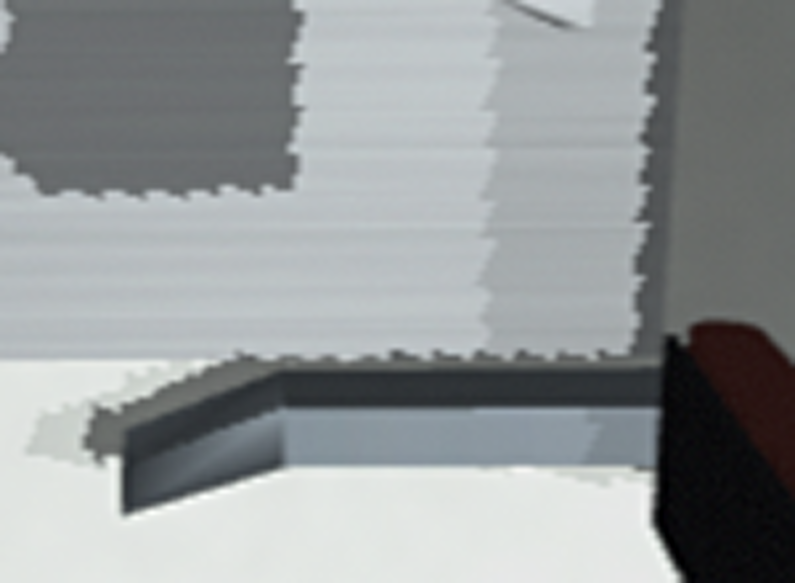

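View pics/w1c.png

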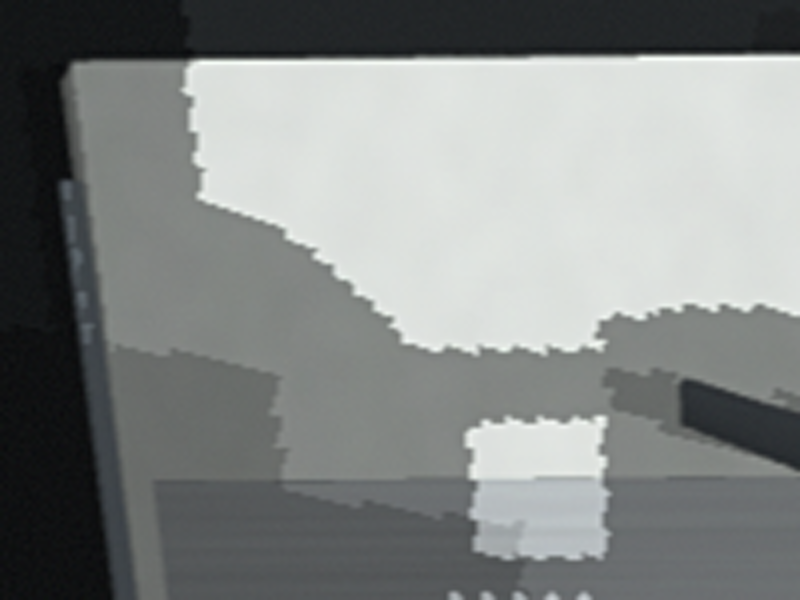

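View pics/w1d.png

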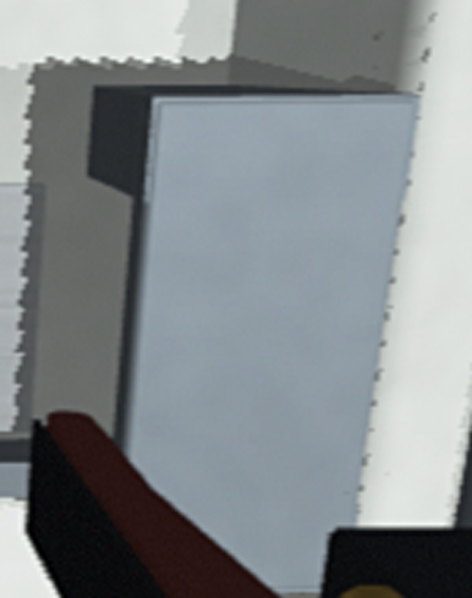

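```bash
cat > fitw.py <<'E'
from h import *
p,T=pickle.load(open('w1.pkl','rb'))
def o(l,k,off): return (np.array(l)+.5)/k-.5+off
M=np.array([[-30,35,16],[-55,45,16],[11.5,24.5,24],[-14,35,24],[-30,-35,0],[-30,-35,16],[-55,-45,0],[-55,-45,16]])/1e3
U=np.vstack([o([(285,390),(108,325),(592,476),(402,397)],5.3,(215,75)),o([(285,367),(285,407),(122,430),(122,458)],5.3,(215,160))])
Ub=o([(150,120),(128,400)],3.15,(330,90))
Pn={n:pickle.load(open(n+'0.pkl','rb')) for n in('top','scene')}
def mk(v):
    Tp=pose2(v[0],v[1],v[2],v[3] if len(v)>3 else 0)
    if len(v)>4: Tp=Tp@np.block([[Ro.from_euler('xy',v[4:6]).as_matrix(),np.zeros((3,1))],[0,0,0,1]])
    return Tp
def res(v):
    D=deckT(mk(v))
    e=[(proj(p,ap(D,M),T)-U).ravel()]
    L=proj(p,ap(D,np.array([[40,40,43],[40,-40,43]])/1e3),T);n=L[1]-L[0];n=np.array([-n[1],n[0]])/np.linalg.norm(n)
    e.append((Ub-L[0])@n)
    return np.concatenate(e)
for v0 in ([.567,.119,1.865],[.567,.119,1.865,0],[.567,.119,1.865,0,0,0]):
    r=least_squares(res,v0);print(np.round(r.x,4));print(np.round(r.fun[:16].reshape(-1,2),1).tolist(),np.round(r.fun[16:],1)); 
    if len(v0)==3: Tp=mk(r.x);np.save('Tp2.npy',Tp)
overlay(p,Tp,'pics/w1o2.png',(0,0),(512,384),1.56,T)
overlay(Pn['top'],Tp,'pics/op_t2.png',(0,100),(220,140),3.6)
E
python3 fitw.py
```

```text
[0.5645 0.1271 1.8622]
[[0.2, 0.4], [-0.4, -0.5], [-0.3, -0.5], [0.8, 0.5], [-0.7, -0.4], [0.1, -0.4], [0.6, -1.0], [-0.2, 1.8]] [ 0.2 -0.3]
[ 5.6460e-01  1.2720e-01  1.8619e+00 -1.0000e-04]
[[0.2, 0.4], [-0.3, -0.5], [-0.3, -0.4], [0.8, 0.5], [-0.7, -0.4], [0.1, -0.4], [0.7, -1.0], [-0.2, 1.8]] [ 0.2 -0.3]
[ 5.6500e-01  1.3030e-01  1.8538e+00  9.0000e-04 -9.5000e-03 -2.6400e-02]
[[0.2, 0.3], [-0.2, -0.8], [-0.4, -0.3], [0.6, 0.3], [-0.3, 0.0], [-0.0, -0.2], [1.0, -0.9], [-0.4, 1.6]] [-0.1 -0.4]
```

View pics/w1o2.png

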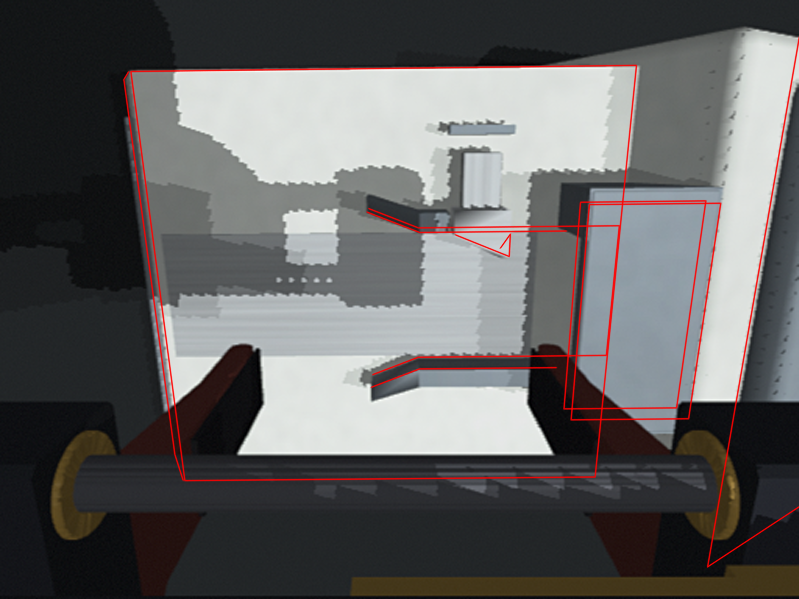

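View pics/op_t2.png

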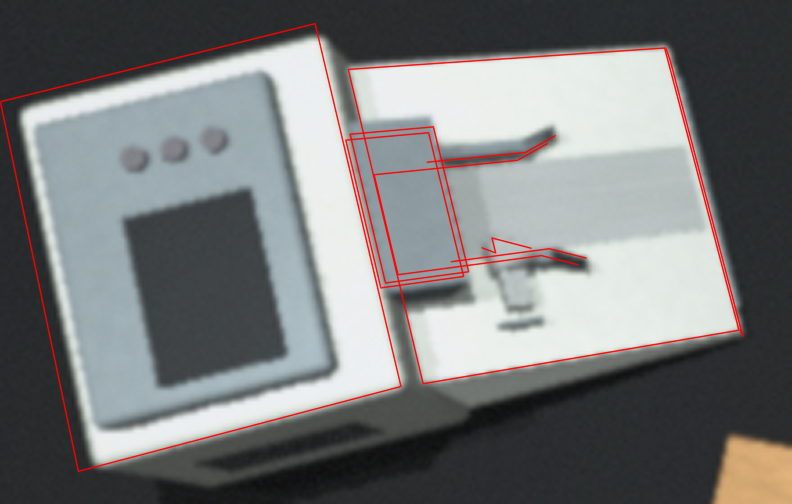

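```bash
python3 - <<'E'
from h import *;from cell import observe
s=observe();print(s['clock'],s['ee_pos'],s['tool_rot'])
C=toolT(s);r=np.radians
plan(C,[downT([.56,-.05,.28],r(65)),downT([.50,-.18,.24],r(35)),downT([.468,-.279,.16],.335)],'C.npy')
E
```

```text
3.95 [0.59002277 0.04306353 0.18617163] [-3.13903662 -0.52047524  1.85130069]
[-0.12, -0.316, 0.446, -0.158, -0.366, -0.811] rows>=5.9 
[-0.0, -0.0, 0.334, -0.955, 0.003, 0.267] rows>=3.5 
[-0.0, -0.0, 0.175, -0.553, 0.419, 0.533] rows>=2.6
```

Call:
{"name": "apply_moves", "arguments": {"commands": [[[-0.12,-0.316,0.446,-0.158,-0.366,-0.811,1],[-0.12,-0.316,0.446,-0.158,-0.366,-0.811,1],[-0.12,-0.316,0.446,-0.158,-0.366,-0.811,1],[-0.12,-0.316,0.446,-0.158,-0.366,-0.811,1],[-0.12,-0.316,0.446,-0.158,-0.366,-0.811,1],[-0.12,-0.316,0.446,-0.158,-0.366,-0.811,1],[-0.12,-0.316,0.446,-0.158,-0.366,-0.811,1]]]}}

```text
clock: 4.65
ee_pos: [0.5602, -0.0455, 0.2822]
tool_rot: [3.137, -0.002, 1.142]
ft_force: [0.9, 0.3, 0.3]
gripper_width: 0.0877
```

Call:
{"name": "apply_moves", "arguments": {"commands": [[[0,0,0.334,-0.955,0.003,0.267,1],[0,0,0.334,-0.955,0.003,0.267,1],[0,0,0.334,-0.955,0.003,0.267,1],[0,0,0.334,-0.955,0.003,0.267,1],[0,0,0.334,-0.955,0.003,0.267,1]]]}}

```text
clock: 5.15
ee_pos: [0.5002, -0.1813, 0.2393]
tool_rot: [-3.139, -0.003, 0.612]
ft_force: [-0.5, 0.4, -0.1]
gripper_width: 0.0877
```

Call:
{"name": "apply_moves", "arguments": {"commands": [[[0,0,0.175,-0.553,0.419,0.533,1],[0,0,0.175,-0.553,0.419,0.533,1],[0,0,0.175,-0.553,0.419,0.533,1],[0,0,0.175,-0.553,0.419,0.533,1],[0,0,0.175,-0.553,0.419,0.533,1],[0,0,0.175,-0.553,0.419,0.533,1]]]}}

```text
clock: 5.75
ee_pos: [0.4715, -0.2768, 0.1601]
tool_rot: [-3.14, -0.005, 0.345]
ft_force: [-0.3, -0.5, 0.0]
gripper_width: 0.0876
```

```bash
python3 - <<'E'
from h import *;from cell import observe,capture
s=observe();p=capture('wrist');T=toolT(s);pickle.dump((p,T),open('w2.pkl','wb'))
print(s['clock'],s['ee_pos'],s['tool_rot'])
g=cv2.resize(p['frame'][:,:,::-1],None,fx=1.56,fy=1.56,interpolation=cv2.INTER_CUBIC)
Tc=pose2(.5478,-.2457,.335,.004)
for a in cart_parts():
    h=cv2.convexHull(((proj(p,ap(Tc,a),T)+.5)*1.56-.5).astype(np.float32));cv2.polylines(g,[h.astype(np.int32)],True,(0,0,255),1)
cv2.imwrite('pics/w2.png',g)
E
```

```text
5.75 [ 0.47150804 -0.27679049  0.16012888] [-3.13957957 -0.00457009  0.34501919]
```

View pics/w2.png

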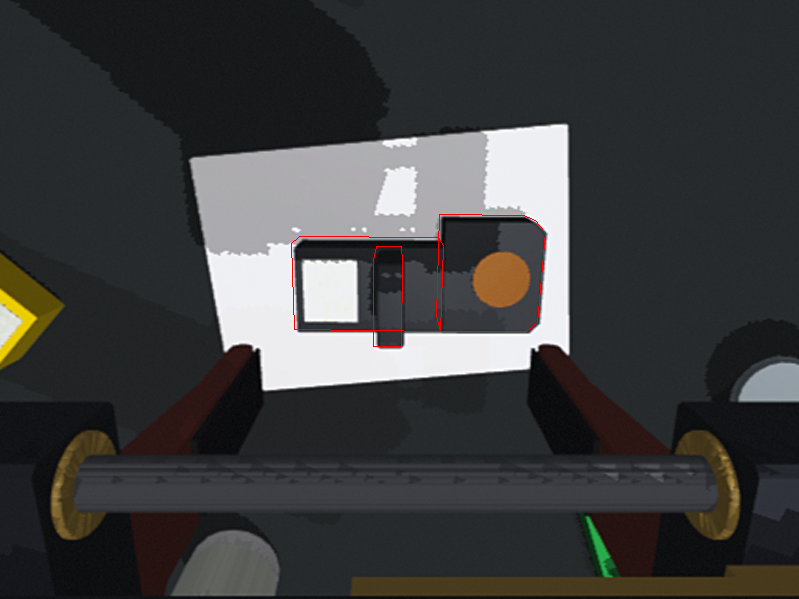

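The wrist view shows three cartridge-shaped parts. Yellow is at left (20,310), green at the bottom (600,545), and the dark one lies on the white mat at (420,280). The dark one is the part meant, and my model outline sits on it.

```bash
python3 - <<'E'
from h import *;from cell import observe
s=observe();C=toolT(s);print(s['ee_pos'],s['tool_rot'])
plan(C,[downT([.469,-.279,.038],.335)],'C.npy')
E
```

```text
[ 0.47150653 -0.27684282  0.16022004] [-3.13996324 -0.00447491  0.34484383]
[-0.001, -0.003, 0.006, -0.024, 0.009, 0.815] rows>=2.4
```

Call:
{"name": "apply_moves", "arguments": {"commands": [[[0,-0.003,0.006,-0.024,0.009,0.5,1],[0,-0.003,0.006,-0.024,0.009,0.5,1],[0,-0.003,0.006,-0.024,0.009,0.815,1],[0,-0.003,0.006,-0.024,0.009,0.815,1],[0,-0.003,0.006,-0.024,0.009,0.815,1],[0,-0.003,0.006,-0.024,0.009,0.815,1]]]}}

```text
clock: 6.4
ee_pos: [0.468, -0.2799, 0.0378]
tool_rot: [-3.14, 0.002, 0.333]
ft_force: [1.1, 0.2, 1.1]
gripper_width: 0.0874
```

```bash
python3 - <<'E'
from h import *;from cell import observe,capture
s=observe();p=capture('wrist');T=toolT(s)
print(s['clock'],s['ee_pos'],s['tool_rot'],s['ft_force'])
cv2.imwrite('pics/w3.png',cv2.resize(p['frame'][:,:,::-1],None,fx=1.56,fy=1.56,interpolation=cv2.INTER_CUBIC))
s=observe();print(s['clock'],s['ee_pos'],s['tool_rot'],s['ft_force'])
E
```

```text
6.4 [ 0.46801207 -0.27986765  0.03780695] [-3.13969362e+00  1.50463839e-03  3.33145700e-01] [1.09962476 0.24320601 1.1429317 ]
6.45 [ 0.46793703 -0.2801875   0.03789841] [-3.14009320e+00  1.39905740e-03  3.32683227e-01] [1.0558514  0.41877031 1.07796779]
```

View pics/w3.png

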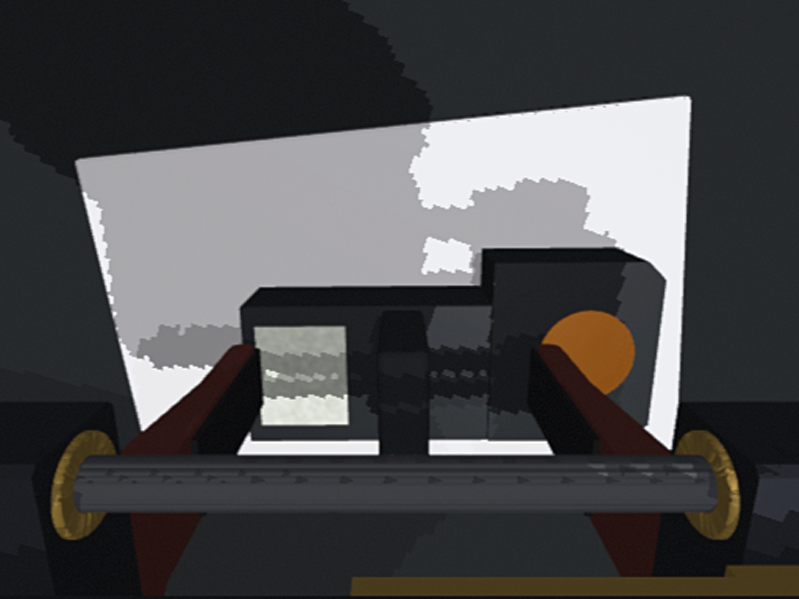

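Call:
{"name": "apply_moves", "arguments": {"commands": [[[0,0,0,0,0,0,-1],[0,0,0,0,0,0,-1],[0,0,0,0,0,0,-1],[0,0,0,0,0,0,-1],[0,0,0,0,0,0,-1],[0,0,0,0,0,0,-1],[0,0,0,0,0,0,-1],[0,0,0,0,0,0,-1]]], "newtons": 40}}

```text
clock: 7.25
ee_pos: [0.4672, -0.2804, 0.0366]
tool_rot: [-3.139, 0.003, 0.332]
ft_force: [0.4, -0.3, -0.5]
gripper_width: 0.0269
```

```bash
python3 - <<'E'
from h import *;from cell import observe
s=observe();print(s['clock'],s['ee_pos'],s['tool_rot'],s['ft_force'],s['gripper_width'])
E
```

```text
7.25 [ 0.46715562 -0.28039898  0.0366285 ] [-3.13894131e+00  2.50461278e-03  3.31670150e-01] [ 0.43168847 -0.31776584 -0.50113018] 0.026933293360909334
```

Call:
{"name": "apply_moves", "arguments": {"commands": [[[0,0,0,0,0,0,-1],[0,0,0,0,0,0,-1],[0,0,0,0,0,0,-1],[0,0,0,0,0,0,-1],[0,0,0,0,0,0,-1]]]}}

```text
clock: 7.75
ee_pos: [0.4675, -0.2803, 0.0367]
tool_rot: [-3.139, 0.002, 0.332]
ft_force: [0.8, 1.5, -0.5]
gripper_width: 0.0138
```

```bash
python3 - <<'E'
from h import *;from cell import observe
s=observe();print(s['clock'],s['ee_pos'],s['tool_rot'],s['ft_force'],s['gripper_width'])
E
```

```text
7.75 [ 0.46746638 -0.28033694  0.03674272] [-3.13918619e+00  1.96147753e-03  3.31768434e-01] [ 0.83469263  1.49006871 -0.47302742] 0.013830749579419682
```

```bash
python3 - <<'E'
from h import *;from cell import observe
s=observe();C=toolT(s);D=deckT(np.load('Tp2.npy'))
H=deckTool(D,(-146,-6.2,83));print(H)
plan(C,[downT([.467,-.28,.185],.332),downT([.57,-.18,.22],np.radians(55)),downT([.60,-.08,.22],np.radians(90)),H],'C.npy')
E
```

```text
[[-0.24878211  0.95785    -0.14363442  0.61851146]
 [ 0.82952243  0.28726883  0.478925   -0.03128917]
 [ 0.5         0.         -0.8660254   0.11388011]
 [ 0.          0.          0.          1.        ]]
[-0.002, 0.001, -0.0, -0.004, -0.006, -0.988] rows>=3.0 
[0.0, 0.0, -0.4, 0.866, -0.406, -0.234] rows>=4.2 
[0.0, 0.001, -0.389, 0.661, -0.218, -0.001] rows>=4.1 
[0.049, 0.331, -0.181, 0.324, 0.123, 0.708] rows>=4.0
```

Call:
{"name": "apply_moves", "arguments": {"commands": [[[0,0,0,0,-0.005,-0.3,-1],[0,0,0,0,-0.005,-0.6,-1],[0,0,0,0,-0.005,-0.9,-1],[0,0,0,0,-0.005,-0.988,-1],[0,0,0,0,-0.005,-0.988,-1]]]}}

```text
clock: 8.25
ee_pos: [0.4678, -0.2806, 0.1864]
tool_rot: [3.141, 0.001, 0.331]
ft_force: [-0.1, 0.6, -3.4]
gripper_width: 0.0137
```

Call:
{"name": "apply_moves", "arguments": {"commands": [[[0,0,-0.08,0.18,-0.08,-0.05,-1],[0,0,-0.16,0.36,-0.16,-0.1,-1],[0,0,-0.24,0.54,-0.24,-0.15,-1],[0,0,-0.32,0.72,-0.32,-0.2,-1],[0,0,-0.4,0.866,-0.406,-0.234,-1],[0,0,-0.4,0.866,-0.406,-0.234,-1]]]}}

```text
clock: 8.85
ee_pos: [0.5716, -0.1758, 0.2174]
tool_rot: [-3.134, -0.002, 0.969]
ft_force: [0.0, 0.5, -3.0]
gripper_width: 0.0136
```

Call:
{"name": "apply_moves", "arguments": {"commands": [[[0,0,-0.08,0.14,-0.04,0,-1],[0,0,-0.16,0.28,-0.09,0,-1],[0,0,-0.24,0.42,-0.13,0,-1],[0,0,-0.32,0.56,-0.18,0,-1],[0,0,-0.389,0.661,-0.218,0,-1],[0,0,-0.389,0.661,-0.218,0,-1]]]}}

```text
clock: 9.45
ee_pos: [0.5995, -0.078, 0.2173]
tool_rot: [-3.135, -0.004, 1.575]
ft_force: [0.1, 0.1, -3.1]
gripper_width: 0.0136
```

```bash
python3 - <<'E'
from h import *;from cell import observe
s=observe();C=toolT(s);D=deckT(np.load('Tp2.npy'));print(s['clock'],s['ee_pos'],s['tool_rot'],s['ft_force'],s['gripper_width'],s['joint_positions'])
plan(C,[deckTool(D,(-146,-6.2,83))],'C.npy')
E
```

```text
9.45 [ 0.59950792 -0.07796875  0.21732338] [-3.13484444 -0.00359504  1.57479755] [ 0.12679136  0.13111144 -3.14023546] 0.013573419967139485 [ 0.5729194   0.48659316 -0.73469791  1.61200142  0.34077339  1.18337532
  1.33860536]
[0.044, 0.328, -0.18, 0.308, 0.133, 0.69] rows>=3.9
```

Call:
{"name": "apply_moves", "arguments": {"commands": [[[0.011,0.082,-0.045,0.07,0.03,0.1,-1],[0.022,0.164,-0.09,0.15,0.06,0.25,-1],[0.033,0.246,-0.135,0.23,0.1,0.45,-1],[0.044,0.328,-0.18,0.308,0.133,0.6,-1],[0.044,0.328,-0.18,0.308,0.133,0.69,-1],[0.044,0.328,-0.18,0.308,0.133,0.69,-1],[0.044,0.328,-0.18,0.308,0.133,0.69,-1]]]}}

```text
clock: 10.15
ee_pos: [0.6201, -0.0333, 0.1177]
tool_rot: [3.138, -0.518, 1.859]
ft_force: [-0.2, -0.3, -1.4]
gripper_width: 0.0136
```

```bash
cat > snap.py <<'E'
import sys
from h import *;from cell import observe,capture
n=sys.argv[1];Tp=np.load('Tp2.npy');D=deckT(Tp)
s=observe();p=capture('wrist');T=toolT(s);pickle.dump((p,T),open(n+'.pkl','wb'))
q=np.linalg.inv(D)@T;print('clock',s['clock'],'ft',np.round(s['ft_force'],1),'deckframe ft',np.round(D[:3,:3].T@s['ft_force'],1),'w',s['gripper_width'])
print('TCP in deck mm',np.round(q[:3,3]*1e3,1),'rot err (deg)',np.round(Ro.from_matrix(q[:3,:3]@np.diag([1,-1,-1])).as_rotvec(degrees=True),2))
g=cv2.resize(p['frame'][:,:,::-1],None,fx=1.56,fy=1.56,interpolation=cv2.INTER_CUBIC)
def pl(X,c,cl=False):
    uv=((proj(p,X,T)+.5)*1.56-.5).astype(np.float32)
    if cl: uv=cv2.convexHull(uv)
    cv2.polylines(g,[uv.astype(np.int32)],cl,c,1,cv2.LINE_AA)
for f,a in wire(): pl(ap(Tp if f=='p' else D,a),(0,0,255))
# cartridge in tool frame: bar centre at tool y offset, TCP 32.7 above underside
G=np.eye(4);G[:3,:3]=np.diag([1,-1,-1]);G[:3,3]=[.086,-.0062,.0327]  # cart(nose,underside) frame in tool
if len(sys.argv)>2:
  for a in cart_parts(): pl(ap(T@G,a),(0,255,0),True)
cv2.imwrite(f'pics/{n}.png',g)
E
python3 snap.py w4 c
```

```text
clock 10.15 ft [-0.2 -0.3 -1.4] deckframe ft [-1.   0.3 -1.1] w 0.013645873069050025
TCP in deck mm [-146.2   -7.2   87.5] rot err (deg) [-0.28  0.34 -0.15]
```

View pics/w4.png

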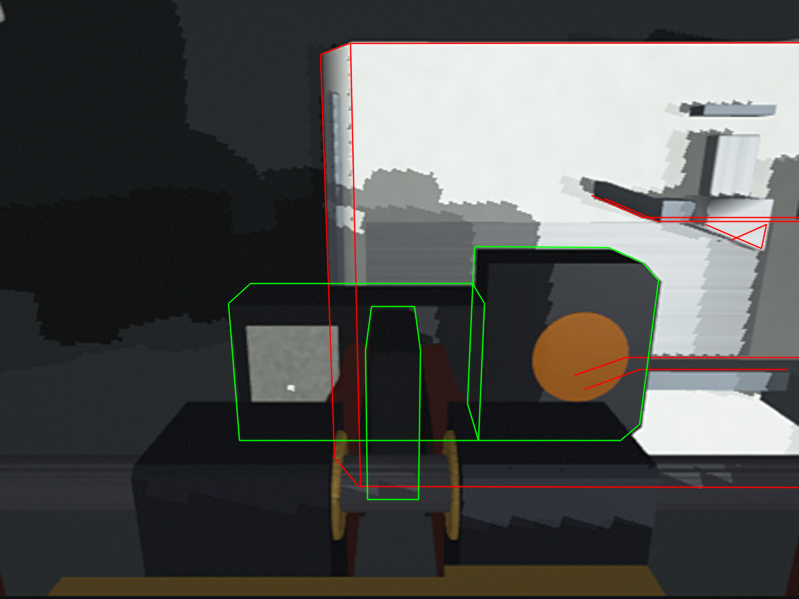

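```bash
python3 - <<'E'
from h import *;from cell import observe
s=observe();C=toolT(s);D=deckT(np.load('Tp2.npy'));print(s['clock'],(np.linalg.inv(D)@C)[:3,3]*1e3)
plan(C,[deckTool(D,(-146,-6.2,36))],'C.npy')
E
```

```text
10.2 [-145.42224933   -7.77463093   88.48739971]
[0.004, 0.004, -0.0, -0.001, -0.013, 0.35] rows>=1.1
```

Call:
{"name": "apply_moves", "arguments": {"commands": [[[0.004,0.004,0,0,-0.013,0.12,-1],[0.004,0.004,0,0,-0.013,0.24,-1],[0.004,0.004,0,0,-0.013,0.3,-1],[0.004,0.004,0,0,-0.013,0.34,-1],[0.004,0.004,0,0,-0.013,0.35,-1],[0.004,0.004,0,0,-0.013,0.35,-1]]]}}

```text
clock: 10.8
ee_pos: [0.6113, -0.0093, 0.0712]
tool_rot: [-3.139, -0.526, 1.861]
ft_force: [-0.1, -0.4, -2.0]
gripper_width: 0.0135
```

```bash
python3 snap.py w5 c
```

```text
clock 10.8 ft [-0.1 -0.4 -2. ] deckframe ft [-1.3  0.2 -1.5] w 0.0135434282982701
TCP in deck mm [-147.3   -5.6   34.5] rot err (deg) [ 0.09 -0.15 -0.07]
```

View pics/w5.png

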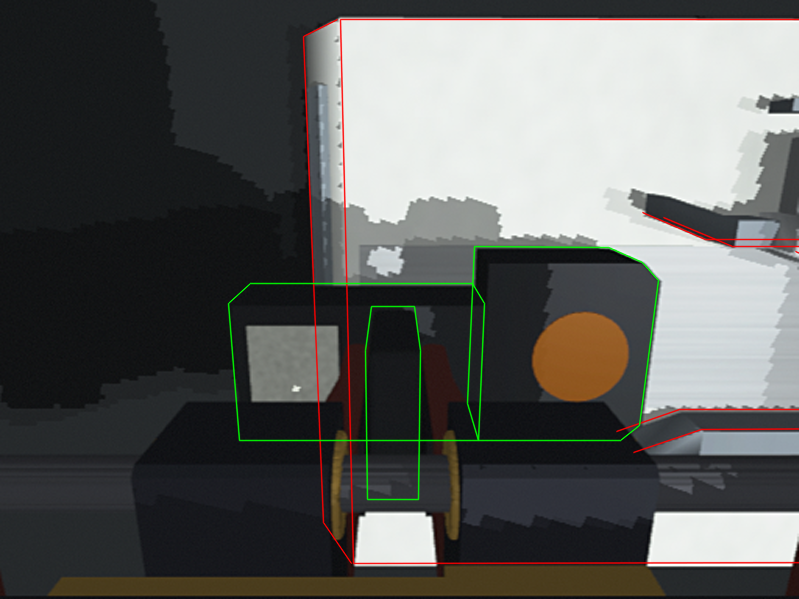

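```bash
cat > go.py <<'E'
import sys
from h import *;from cell import observe
s=observe();C=toolT(s);D=deckT(np.load('Tp2.npy'));print(s['clock'],np.round((np.linalg.inv(D)@C)[:3,3]*1e3,1))
plan(C,[deckTool(D,[float(a) for a in sys.argv[1:4]])],'C.npy')
E
python3 go.py -95 -6.2 33.5
```

```text
10.85 [-147.5   -5.7   34.7]
[-0.001, -0.002, -0.001, 0.35, 0.003, 0.009] rows>=1.1
```

Call:
{"name": "apply_moves", "arguments": {"commands": [[[0,-0.001,0,0.07,0.003,0.008,-1],[0,-0.001,0,0.14,0.003,0.008,-1],[0,-0.001,0,0.21,0.003,0.008,-1],[0,-0.001,0,0.28,0.003,0.008,-1],[0,-0.001,0,0.35,0.003,0.008,-1],[0,-0.001,0,0.35,0.003,0.008,-1],[0,-0.001,0,0.35,0.003,0.008,-1]]]}}

```text
clock: 11.55
ee_pos: [0.5985, 0.0353, 0.0966]
tool_rot: [-3.139, -0.525, 1.861]
ft_force: [-0.5, -0.1, -0.2]
gripper_width: 0.0141
```

```bash
python3 snap.py w6 c; python3 go.py -55 -6.2 33.5
```

```text
clock 11.55 ft [-0.5 -0.1 -0.2] deckframe ft [-0.   0.5 -0.2] w 0.014064260514229428
TCP in deck mm [-94.4  -6.1  33.3] rot err (deg) [ 0.1  -0.08 -0.04]
11.6 [-94.8  -6.1  33.3]
[-0.001, -0.001, -0.001, 0.266, 0.0, -0.001] rows>=0.8
```

View pics/w6.png

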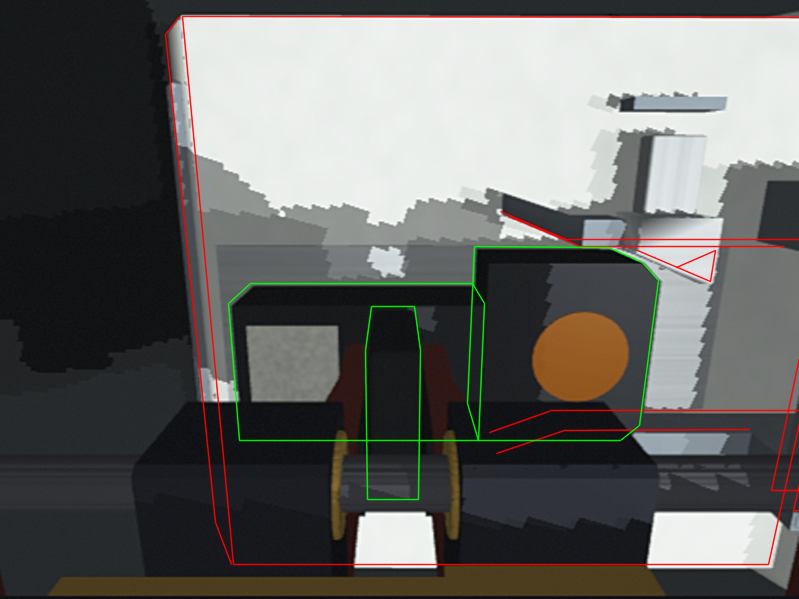

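Call:
{"name": "apply_moves", "arguments": {"commands": [[[0,-0.001,0,0.05,0,0,-1],[0,-0.001,0,0.1,0,0,-1],[0,-0.001,0,0.15,0,0,-1],[0,-0.001,0,0.2,0,0,-1],[0,-0.001,0,0.266,0,0,-1],[0,-0.001,0,0.266,0,0,-1],[0,-0.001,0,0.266,0,0,-1]]]}}

```text
clock: 12.3
ee_pos: [0.5885, 0.0701, 0.1175]
tool_rot: [-3.14, -0.526, 1.863]
ft_force: [1.6, 2.8, 1.7]
gripper_width: 0.0137
```

```bash
python3 snap.py w7 c; python3 go.py -15 -6.2 33.5
```

```text
clock 12.3 ft [1.6 2.8 1.7] deckframe ft [ 2.8 -2.4  0.4] w 0.013693694850093929
TCP in deck mm [-52.6  -6.6  33.3] rot err (deg) [ 0.08 -0.11  0.02]
12.35 [-53.2  -6.5  33.3]
[-0.001, -0.001, -0.0, 0.255, -0.002, -0.001] rows>=0.8
```

View pics/w7.png

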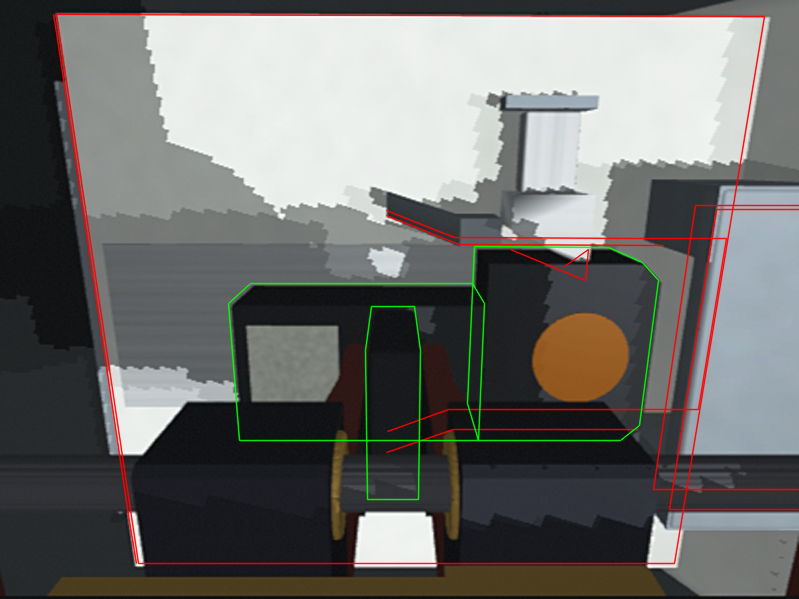

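Call:
{"name": "apply_moves", "arguments": {"commands": [[[0,-0.001,0,0.05,0,0,-1],[0,-0.001,0,0.1,0,0,-1],[0,-0.001,0,0.15,0,0,-1],[0,-0.001,0,0.19,0,0,-1],[0,-0.001,0,0.22,0,0,-1],[0,-0.001,0,0.24,0,0,-1],[0,-0.001,0,0.255,0,0,-1],[0,-0.001,0,0.255,0,0,-1]]]}}

```text
clock: 13.15
ee_pos: [0.5788, 0.0987, 0.135]
tool_rot: [-3.138, -0.521, 1.859]
ft_force: [1.8, -4.4, 0.7]
gripper_width: 0.0138
```

```bash
python3 snap.py w8 c
```

```text
clock 13.15 ft [ 1.8 -4.4  0.7] deckframe ft [-3.7 -0.5  2.9] w 0.013751001586696782
TCP in deck mm [-17.8  -5.5  33.3] rot err (deg) [ 0.15  0.16 -0.14]
```

View pics/w8.png

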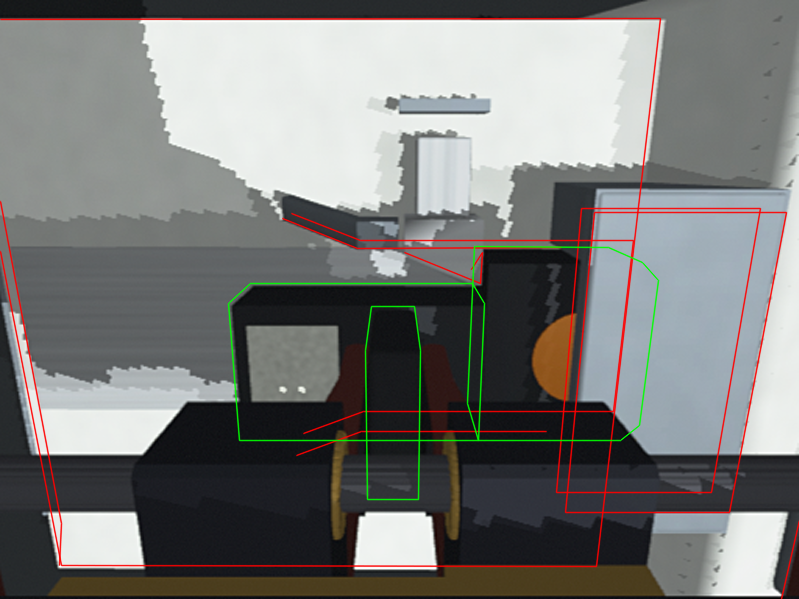

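```bash
python3 - <<'E'
from h import *
p,T=pickle.load(open('w8.pkl','rb'));f=p['frame'].astype(float);p['frame']=np.clip(255*(f/255)**.5,0,255).astype(np.uint8)
overlay(p,None,'pics/w8z.png',(220,50),(110,150),4,T)
E
```

```text
(no output)
```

View pics/w8z.png

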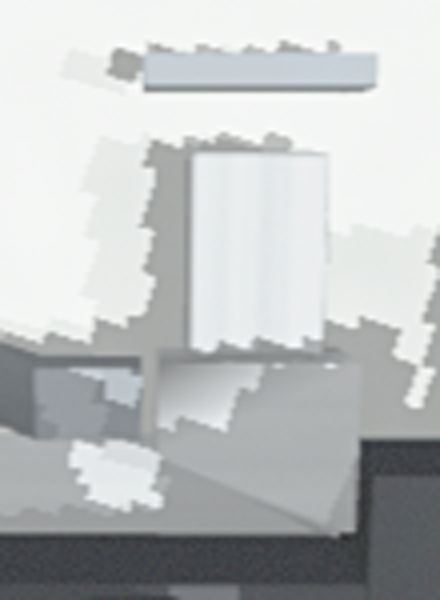

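Call:
{"name": "apply_moves", "arguments": {"commands": [[[0,0,0,0.007,0,0,-1],[0,0,0,0.007,0,0,-1],[0,0,0,0,0,0,-0.35],[0,0,0,0,0,0,-0.35],[0,0,0,0,0,0,-0.35],[0,0,0,0,0,0,-0.35],[0,0,0,0,0,0,-0.35]]]}}

```text
clock: 13.9
ee_pos: [0.5788, 0.1, 0.1354]
tool_rot: [-3.139, -0.522, 1.861]
ft_force: [-0.8, -0.4, 0.1]
gripper_width: 0.0286
```

```bash
python3 snap.py w9; python3 go.py -17 -6 130
```

```text
clock 13.9 ft [-0.8 -0.4  0.1] deckframe ft [-0.1  0.9  0.2] w 0.028563708322490458
TCP in deck mm [-16.5  -5.9  33. ] rot err (deg) [ 0.13  0.07 -0.07]
13.95 [-16.5  -5.9  33. ]
[-0.001, 0.001, -0.001, -0.004, -0.001, -0.646] rows>=1.9
```

View pics/w9.png

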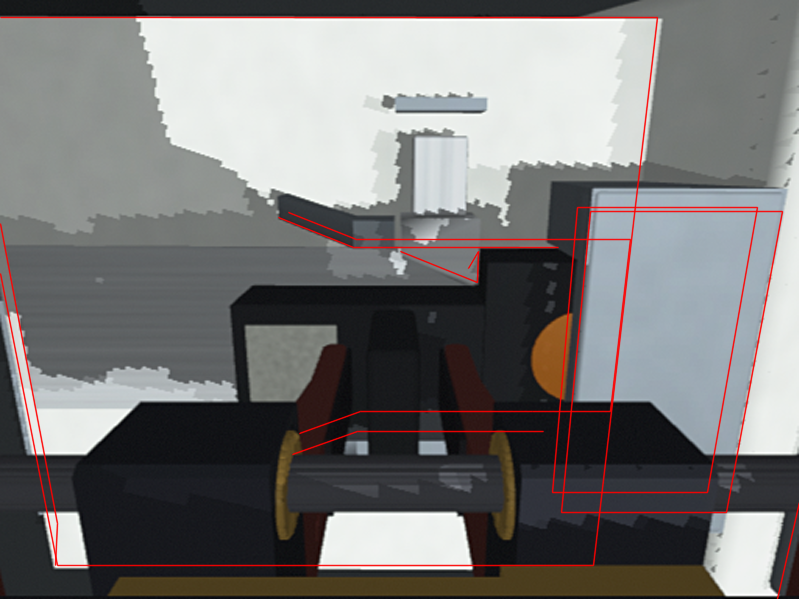

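Released and clear of the bar, which sits centred between the fingers. Next I'll retract square off the deck.

Call:
{"name": "apply_moves", "arguments": {"commands": [[[0,0,0,0,0,-0.15,-0.35],[0,0,0,0,0,-0.35,-0.35],[0,0,0,0,0,-0.6,-0.35],[0,0,0,0,0,-0.7,-0.35],[0,0,0,0,0,-0.7,-0.35],[0,0,0,0,0,-0.7,-0.35]]]}}

```text
clock: 14.55
ee_pos: [0.5938, 0.0499, 0.2258]
tool_rot: [-3.138, -0.522, 1.86]
ft_force: [0.2, 0.5, -0.1]
gripper_width: 0.0284
```

```bash
python3 snap.py w10; python3 - <<'E'
from h import *;from cell import capture
p,T=pickle.load(open('w10.pkl','rb'));D=deckT(np.load('Tp2.npy'))
f=p['frame'].astype(float);q=dict(p);q['frame']=np.clip(255*(f/255)**.5,0,255).astype(np.uint8)
# overlay of home cartridge (nose at 70)
g=cv2.resize(q['frame'][60:280,150:430,::-1],None,fx=2.8,fy=2.8,interpolation=cv2.INTER_CUBIC)
H=D.copy();H[:3,3]=ap(D,np.array([[.07,0,0]]))[0]
for a in cart_parts():
    uv=cv2.convexHull((((proj(p,ap(H,a),T)-[150,60])+.5)*2.8-.5).astype(np.float32));cv2.polylines(g,[uv.astype(np.int32)],True,(0,255,0),1)
cv2.imwrite('pics/w10z.png',g)
for n in('top','scene'):
    r=capture(n);pickle.dump(r,open(n+'1.pkl','wb'));cv2.imwrite(f'pics/{n}1.png',cv2.resize(r['frame'][:,:,::-1],(800,600)))
E
```

```text
clock 14.55 ft [ 0.2  0.5 -0.1] deckframe ft [ 0.3 -0.3 -0.3] w 0.028365915471337187
TCP in deck mm [-16.5  -5.9 137.5] rot err (deg) [ 0.14  0.09 -0.09]
```

View pics/w10z.png

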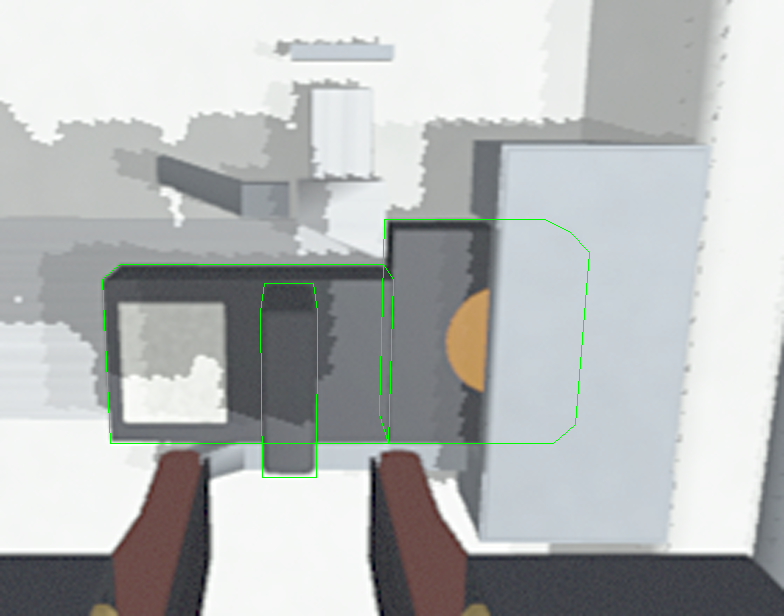

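View pics/scene1.png

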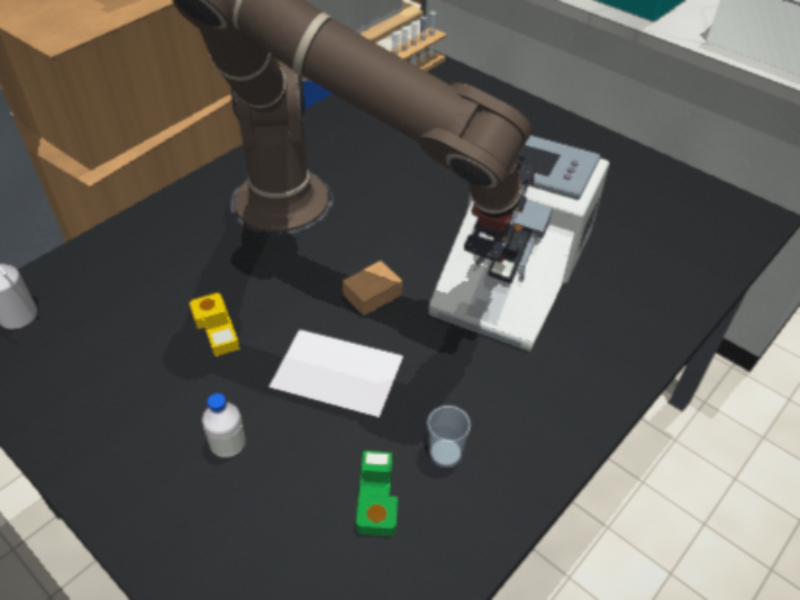

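```bash
python3 - <<'E'
from h import *
p,T=pickle.load(open('w10.pkl','rb'));f=p['frame'].astype(float);q=dict(p);q['frame']=np.clip(255*(f/255)**.5,0,255).astype(np.uint8)
overlay(q,np.load('Tp2.npy'),'pics/w10y.png',(230,70),(100,100),6,T)
E
```

```text
(no output)
```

View pics/w10y.png

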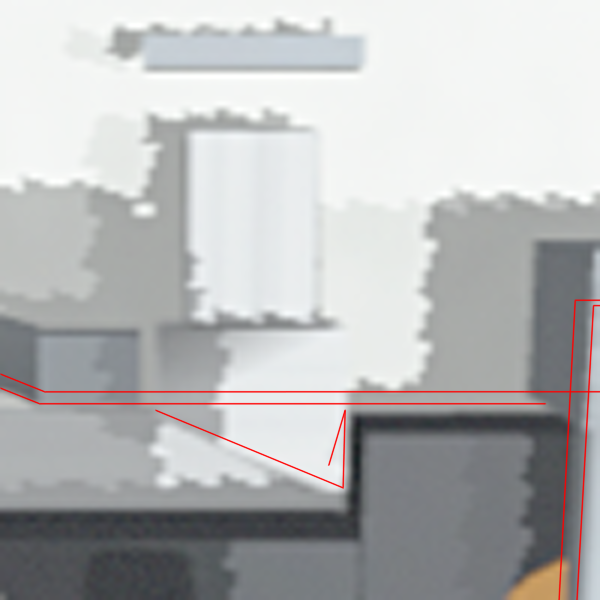

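```bash
python3 -c "
from cell import job_done;print(job_done())"
```

```text
the job is handed in; nothing more can be done
None
```

The cartridge is on the photometer deck, fully home and held by the catch. I handed the job in at about 14.7 s of the 51 s allowed; no verdict was reported.

**What I did:** I gripped the dark cartridge by its bar (measured opening 13.8 mm on the 14 mm bar). I laid it at 30° just short of the guide mouth and slid it up in three stages, with no more than about 5 N measured between stages. I then let go and backed about 105 mm straight off the deck.

**Last checks:**
- **Cartridge:** in the final wrist picture it matches the home outline to about 1 mm with no visible tilt.
- **Catch:** mid-slide it was visibly pushed aside by the cartridge's edge. At the end its tip is back at its rest position, just behind the step.
- **Arm:** force is near zero and the gripper is clear of everything.
- **Other objects:** bottle, beaker and carton look unmoved in the scene picture.

**What disagreed:** my first photometer position, from the scene and top pictures, was off by about 8 mm because I used the housing's rounded corners. I replaced it with one measured from the guides in the wrist view before moving the cartridge. Measured arm poses sometimes differed from the commanded ones by up to about 5 mm, so I worked from the measured poses.

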